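# Clear the ultrasonic cleaner's lid and hold it open to drain

### The arm

A 6-joint arm with a two-finger parallel gripper is mounted at the origin on a cart in front of the work surface, level with it; the furniture and walls round the work are solid. World frame = base frame: x ahead of the robot, y to its left, z up, the work surface at z = 0. Lengths are in mm, angles in rad, forces in N, time in s.
With the tool pointing down it reaches from about 150 to 775 mm from the base axis. Payload 6.1 kg.
Tool frame: the origin (TCP) lies between the finger pads; the fingertips stand 17 mm ahead of it and the grasp point (between the pads) lies 2 mm behind it (manip.tip_extent is the z of the fingertips in the tool frame, in mm); z points along the fingers, x is the direction in which the jaws open and shut, and the axes are right-handed (so a half turn about z gives the same grasp; the last joint's range is limited). The gripper opens to 85 mm and grips with 20 to 120 N. Pads are 22 mm wide; open, the fingers measure 114 mm over their backs; the gripper's body (76 mm by 85 mm) begins 54 mm behind the grasp point. The pads swing forward as they close: fully open they stand 13 mm farther back than shut.
Start: joints at [-1.327, 0.126, -0.04, 1.405, 0, 1.571], TCP at [126.725, -509.46, 248.295] pointing down, gripper open.
Joint ranges: [-2.72, 2.72], [-0.95, 1.95], [-1.27, 1.35], [-1.78, 2.02], [-1.46, 1.47], [-3.14, 3.14]. Speed limits (rad/s): [2.39, 2.39, 3.01, 3.14, 3.14, 3.14].

### API

Orientations are given as a unit quaternion [w, x, y, z].
In Python, from station import manip, fingers, solve_ik, cams gives the robot as it stands. Calls block until the motion is done:
- manip.move_to(position, orientation): joint-space move of the TCP to a pose.
- manip.move_l(position, ori=None, rate=150, until_force=None): straight line of the TCP; ori=None keeps the orientation; rate is the mean speed in mm/s. With until_force (N) it stops when the force on the tool has changed by that much, and returns True; else False.
- manip.movej(angles): joint-space move.
- fingers.set_gripper(opening, squeeze=None): finger opening in mm; squeeze is the grip in N (None keeps the last); returns when the fingers have stopped.
- manip.sleep(seconds).
- solve_ik(position, orientation): joint angles nearest the present ones, or None.
- manip.state(): the state.
- cams.snapshot(name): name is "scene" or "top"; returns a dict with "image" (480x640x3 uint8, blue, green, red), "fx", "fy", "cx", "cy" (pixels), "rvec" (rotation vector, rad) and "tvec" (3), from world to camera coordinates, as OpenCV has them. Camera axes: x right, y down, z forward; pixel columns grow to the right and rows downward; lengths in mm; the calibration is good to about 2 mm. A picture is of the moment at which its call begins. There is no depth.
A pose or a line that the arm cannot do raises manip.IKError and nothing moves.
- manip.close_job(): hands the job in, once; it reports no verdict.
The state is a dict: "time_s": time; "q": joint angles; "joint_vel": joint speeds; "tau": joint torques, N m; "position": TCP position; "orientation": TCP orientation; "contact_force": force on the tool from outside, world axes, zero at the start; "wrist_torque": the same for the moment, N m; "gripper_width": finger opening in mm.
Only numpy, scipy, OpenCV 4.12 (cv2) and the standard library are available. Lean on these libraries where they do the work, as an engineer would, in place of code of your own. Each camera call takes 0.05 s, during which the arm holds its last target.

### The job

The wire basket of washed buckles has been left standing on the lid of the ultrasonic cleaner: take it by its blue handle and hang it, upright and level, by the middle of the handle on the hook arm of the drain stand, and let go of it. Then lift the cleaner's lid by the black bar at its front and hold it open at 60 degrees (a few degrees either way do no harm), so that the drops under it run back into the tank. The lid falls shut by itself, so finish while still holding it still at that angle, without letting go; never raise the lid with the basket on it, and leave the other things on the bench where they are.

Things in the scene. Friction and masses are not known exactly. Their poses are not given: they have to be found in the camera images.
- cleaner: bench-top ultrasonic cleaner, fixed: stainless box 170 mm deep (x), 250 mm wide (y), open tank under a hinged lid, black control panel with two knobs on its front. Origin under its centre at bench level; its front looks to its own -x, z up. The closed lid's top lies 124 mm above the origin.
- lid (a joint): angle of the cleaner's lid in rad: 0 shut (level), growing as the front edge rises, stop at 1.45; 60 degrees is 1.05. The lid weighs about 0.45 kg (varies), its hinge is almost free, and it falls shut from every angle.
- lid_hinge (a point): the hinge pin of the lid at the rear of the cleaner, 88 mm behind the cleaner's origin and 119 mm up; it does not move. Its axes are the cleaner's; the pin runs along y. The lid opens about +y, so that its front rises towards the hinge side.
- lid_bar (a point): middle of the black round bar on the lid's front; moves and turns with the lid (x towards the hinge, y along the bar). 11 mm thick, 150 mm long, an arm at each end; 45 mm before the lid's front edge (clear gap 39 mm), in line with the lid; 218 mm from the hinge pin, 1 mm above its level when shut (120 mm above bench). Housing front below is in line with the lid edge; knobs there stand out 15 mm, below 80 mm.
- stand: drain stand, fixed: steel drip tray 180 x 200 mm, 16 mm high; post 86 mm behind the origin (its +x side) with a level hook arm of dark strip, 24 mm wide, pointing to its -x, upper face 190 mm up. The arm's end, from 10 to 23 mm in front of the origin, is turned up to 213 mm. Origin at bench level under the hook's seat; y across the arm.
- hook_seat (a point): where the middle of the basket's handle bar comes to lie (centre of the bar) when it hangs on the hook arm just behind the upturned end: 5 mm above the arm's upper face, 195 mm above the bench. Axes of the stand: x back towards the post, y across the arm. A handle may lie up to 40 mm further back along the arm.
- basket: loose wire basket with buckles, 100 mm (x) by 160 mm (y) by 60 mm high, open on top, with a fixed handle arch in its y-z plane; about 0.28 kg (varies). Origin at the centre of its underside, z up. It starts standing on the closed lid.
- basket_center (a point): point in the basket half-way up the whole, 67.5 mm above its underside, 67.5 mm below the handle bar. Axes of the basket.
- basket_handle (a point): middle of the blue handle bar at the top of the arch, 135 mm above the underside. Round, 10 mm thick, straight and level along the basket's y for 64 mm to each side, then steel legs go down to the basket's ends. 70 mm of open space between bar and rim: the hook arm passes there, under the middle of the bar, so keep the middle free when gripping.
- tack_tin: bystander: low round tin with green tape, 77 mm across, 41 mm high, on the bench; origin at the centre of its underside
- whetstone: bystander: small grey stone, 35 x 58 x 23 mm, on the bench; origin at the centre of its underside
- dye_bottle: bystander: dark brown bottle, 53 mm across, 162 mm high, on the bench; origin at the centre of its underside
- wax_pot: bystander: off-white pot, 74 mm across, 88 mm high, on the bench; origin at the centre of its underside

How it is judged (in metres and radians):
On the way, in this order (a step that is already met when the one before it is completed fails the run):
1. the basket hangs level by the middle of its handle on the hook arm, let go, with the lid still down (x of basket_handle in the frame of hook_seat between -0.02 and 0.045 m and y of basket_handle in the frame of hook_seat between -0.022 and 0.022 m and z of basket_handle in the frame of hook_seat between -0.008 and 0.01 m and angle between basket's own z axis and vertical below 0.2 rad and contact force between basket and stand above 1 N and contact force between basket and the fingers below 0.1 N and contact force between basket and cleaner below 0.1 N and value of joint lid below 0.1 rad), for 0.3 s.
2. the lid is held at about 60 degrees (value of joint lid between 0.925 and 1.17 rad and contact force between cleaner and the fingers above 0.5 N), for 0.3 s.
At the end, for the whole second after the job is handed in: The lid is held still by the fingers at 60 degrees (53 to 67), and the basket hangs at rest on the hook arm alone by the middle of its handle (within 22 mm across the arm; from the upturned end to 45 mm behind the seat), tilted less than 11 degrees, touched by neither the fingers nor the cleaner (all of step 2 and x of basket_handle in the frame of hook_seat between -0.02 and 0.045 m and y of basket_handle in the frame of hook_seat between -0.022 and 0.022 m and z of basket_handle in the frame of hook_seat between -0.008 and 0.01 m and angle between basket's own z axis and vertical below 0.2 rad and contact force between basket and stand above 1 N and contact force between basket and the fingers below 0.1 N and contact force between basket and cleaner below 0.1 N and velocity of joint lid between -0.05 and 0.05 rad/s and linear speed of basket below 0.05 m/s); the arm keeps its last pose, push and grip.
It fails at once if the lid is raised with the basket on it (value of joint lid above 0.12 rad and contact force between basket and cleaner above 0.3 N).
It fails at once if the basket is tipped by more than 40 degrees, so that buckles fall out (angle between basket's own z axis and vertical above 0.7 rad).
It fails at once if a bystander (tin, stone, bottle or pot) is shifted by more than 30 mm or knocked over (distance of any of tack_tin, whetstone, dye_bottle, wax_pot from where it was at the start of the episode above 0.03 m or angle between any of tack_tin, whetstone, dye_bottle, wax_pot's own z axis and vertical above 0.5 rad).
It also fails if it takes over 67 s, if anything falls off the work surface, if the arm or the gripper's body presses on something with over 40 N, if the wrist force passes 120 N, or if a joint passes its speed limit or range.

## Working session

There is one attempt and no reset: what is moved stays moved. The work goes in short steps, each a Python script; the robot and the scene stay as the last script left them, time stands still between calls to the robot, and variables do not carry over. Pictures are saved under pics/ and viewed, and the job is handed in when it is done.

```bash
mkdir -p pics; ls
python3 - <<'E'
from station import manip,fingers,cams
import cv2
for n in("scene","top"):
    s=cams.snapshot(n); cv2.imwrite(f"pics/{n}0.png",s["image"]); print(n,s["fx"],s["fy"],s["cx"],s["cy"],s["rvec"],s["tvec"])
print(manip.state())
E
```

```text
pics
scene 619.5214813304497 619.5214813304497 313.44633148121204 239.900528206233 [ 2.05848297 -1.34657296  0.5374803 ] [-228.81407661  462.33453686 1621.66927972]
top 614.7100582799958 614.7100582799958 324.93224327293876 236.1818754172432 [ 1.73985477 -2.41365094  0.30661754] [ 150.77629779  504.27682705 2020.75456015]
{'time_s': 0.1, 'q': array([-1.32697320e+00,  1.26341489e-01, -4.04691541e-02,  1.40542553e+00,
       -5.09199058e-06,  1.57077739e+00]), 'joint_vel': array([ 0.00032772, -0.00046992,  0.00239654,  0.00032149, -0.0002918 ,
        0.00094247]), 'tau': array([-5.36536372e-04, -4.36905527e+01,  3.53604019e+01,  1.37108710e-02,
       -4.36990535e-05,  2.06878815e-05]), 'position': array([ 126.65976952, -509.14462324,  247.61222667]), 'orientation': array([-4.41376864e-04,  7.87855368e-01, -6.15859887e-01, -5.68755170e-04]), 'contact_force': array([-0.00099653, -0.32970691, -0.63077602]), 'wrist_torque': array([ 0.0267349 , -0.03723829,  0.00179842]), 'gripper_width': 85.03822203538513}
```

View pics/scene0.png

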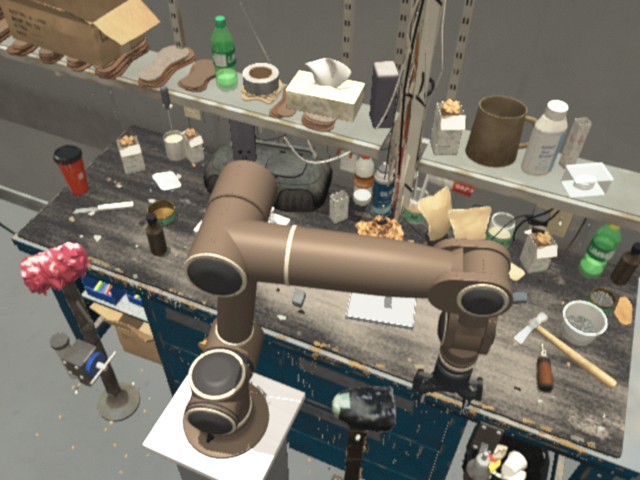

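View pics/top0.png

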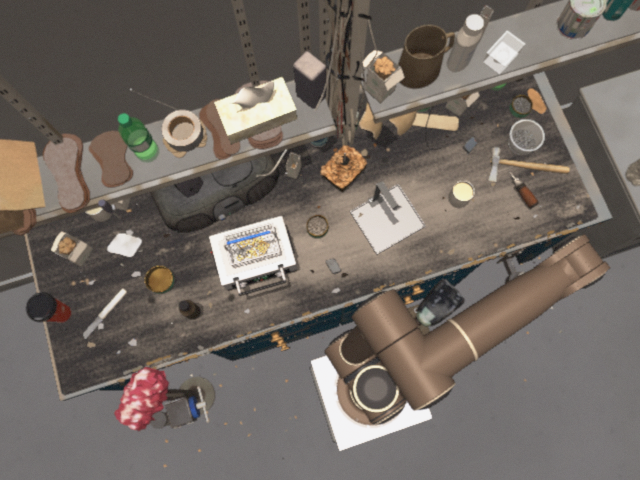

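The top view shows the cleaner with the basket at about (252,250), the stand at about (388,215), the stone at (333,266), the tin or pot at (317,226), the wax pot at (461,194) and the bottle at (188,309). In the scene view the arm hides the cleaner. I'll enlarge the top view.

Run:
```python
import cv2
im=cv2.imread("pics/top0.png")
cv2.imwrite("pics/c1.png",cv2.resize(im[205:305,195:315],None,fx=6,fy=6,interpolation=cv2.INTER_CUBIC))
cv2.imwrite("pics/c2.png",cv2.resize(im[175:275,300:420],None,fx=6,fy=6,interpolation=cv2.INTER_CUBIC))
```

```text
(no output)
```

View pics/c1.png

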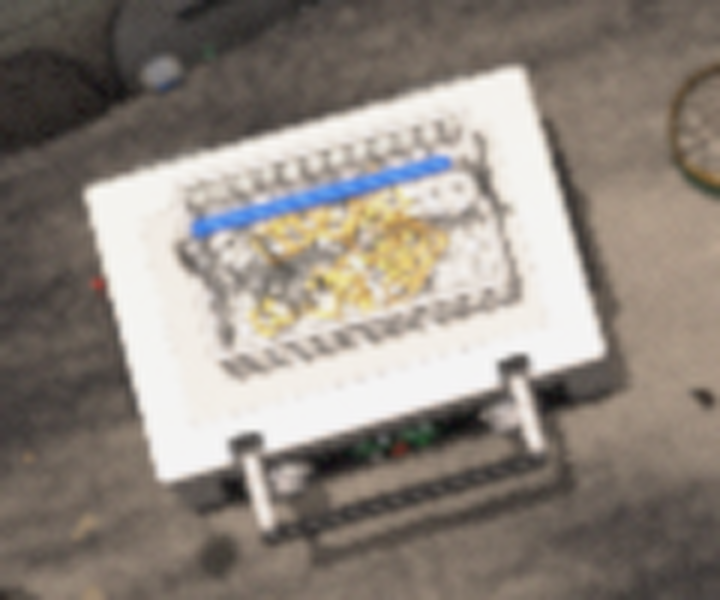

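View pics/c2.png

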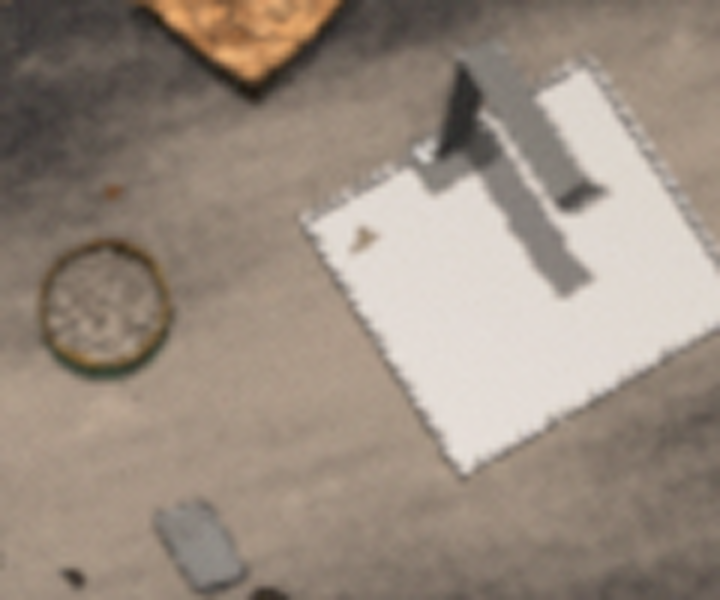

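```bash
cat > h.py <<'E'
import numpy as np,cv2
from scipy.optimize import least_squares
from scipy.spatial.transform import Rotation as R
CAL={}
def setcal(n,s): CAL[n]=s
def _c(fx,cx,cy,r,t): return dict(K=np.array([[fx,0,cx],[0,fx,cy],[0,0,1]]),r=np.array(r),t=np.array(t))
CAL["scene"]=_c(619.5214813,313.446331,239.900528,[2.05848297,-1.34657296,0.5374803],[-228.81407661,462.33453686,1621.66927972])
CAL["top"]=_c(614.71005828,324.932243,236.181875,[1.73985477,-2.41365094,0.30661754],[150.77629779,504.27682705,2020.75456015])
def proj(n,P):
    c=CAL[n]; return cv2.projectPoints(np.array(P,float).reshape(-1,3),c["r"],c["t"],c["K"],None)[0].reshape(-1,2)
def back(n,uv,z):
    c=CAL[n]; M=R.from_rotvec(c["r"]).as_matrix(); C=-M.T@c["t"]
    uv=np.array(uv,float).reshape(-1,2); d=(M.T@np.linalg.inv(c["K"])@np.c_[uv,np.ones(len(uv))].T).T
    return C+d*((z-C[2])/d[:,2])[:,None]
def crop(uv,u0,v0,k): return (np.array(uv,float)+.5)/k-.5+[u0,v0]
def fit(obs,x0):
    # obs: list of (cam, local pts, pixels)
    def f(p):
        c,s=np.cos(p[2]),np.sin(p[2]); Rz=np.array([[c,-s,0],[s,c,0],[0,0,1]])
        return np.concatenate([(proj(n,np.array(L,float)@Rz.T+[p[0],p[1],0])-np.array(uv)).ravel() for n,L,uv in obs])
    r=least_squares(f,x0,x_scale=[100,100,1]); return r.x,r.fun.reshape(-1,2)
E
python3 - <<'E'
from h import *
a=lambda p:crop(p,195,205,6); b=lambda p:crop(p,300,175,6)
lid=a([(85,188),(525,66),(605,357),(160,480)]); print(back("top",lid,124))
bar=a([(272,534),(545,458)]); print("bar",back("top",bar,125))
h=a([(192,228),(450,160)]); print("handle",back("top",h,259))
tray=b([(305,220),(585,62),(463,475)]); print("tray",back("top",tray,16))
print("hooktip",back("top",b([(560,207),(605,190)]),213), "arm rear",back("top",b([(460,55),(500,45)]),190))
for n,p,z in(("tin",b([(107,305)]),41),("stone",b([(200,545)]),23),("wax",[(461,194)],88),("bottle",[(188,309)],100)): print(n,back("top",p,z))
E
```

```text
[[633.38117012 351.20502777 124.        ]
 [623.53842315 101.0782559  124.        ]
 [452.76547529 109.13481161 124.        ]
 [464.12772263 356.85441154 124.        ]]
bar [[416.73819972 307.87442074 125.        ]
 [409.86407    156.70636599 125.        ]]
handle [[553.98029011 290.91789317 259.        ]
 [546.66383323 155.55344833 259.        ]]
tray [[ 595.63636293 -133.70813011   16.        ]
 [ 635.51140275 -322.65987134   16.        ]
 [ 422.20711081 -169.9819199    16.        ]]
hooktip [[ 505.43816938 -237.64313453  213.        ]
 [ 506.74462096 -263.50476254  213.        ]] arm rear [[ 609.46794341 -220.40963398  190.        ]
 [ 607.99910556 -242.91828891  190.        ]]
tin [[576.53423905  -5.79418695  41.        ]]
stone [[429.7294974  -12.97586916  23.        ]]
wax [[ 514.50309049 -501.94495987   88.        ]]
bottle [[426.55682497 483.58592917 100.        ]]
```

Run:
```python
import cv2
im=cv2.imread("pics/top0.png")
cv2.imwrite("pics/c3.png",cv2.resize(im[170:270,340:440],None,fx=6,fy=6,interpolation=cv2.INTER_CUBIC))
from h import *
a=lambda p:crop(p,195,205,6); b=lambda p:crop(p,300,175,6)
p,r=fit([("top",[[85,125,124],[85,-125,124],[-85,-125,124],[-85,125,124]],a([(85,188),(525,66),(605,357),(160,480)])),
 ("top",[[-130,75,122],[-130,-75,122]],a([(272,534),(545,458)]))],[543,230,-.04]); print("cleaner",p,r.round(1).tolist())
p,r=fit([("top",[[0,64,135+124],[0,-64,259]],a([(192,228),(450,160)]))],[550,223,-.05]); print("basket",p,r.round(1).tolist())
p,r=fit([("top",[[90,100,16],[90,-100,16],[-90,100,16]],b([(305,220),(585,62),(463,475)])),("top",[[-23,12,213],[-23,-12,213]],b([(560,207),(605,190)]))],[529,-246,.2]); print("stand",p,r.round(1).tolist())
```

```text
cleaner [ 5.43578794e+02  2.28833137e+02 -3.84472930e-02] [[0.2, -0.1], [0.1, -0.1], [0.5, -0.5], [0.0, 0.2], [-0.1, 0.3], [-0.7, 0.1]]
basket [ 5.50290063e+02  2.23270181e+02 -5.32833203e-02] [[1.2, -0.3], [-1.2, 0.3]]
stand [ 5.28707933e+02 -2.46855116e+02  2.08791320e-01] [[-0.9, 0.2], [0.7, -0.8], [-0.4, 0.8], [0.8, 0.3], [-0.3, -0.5]]
```

View pics/c3.png

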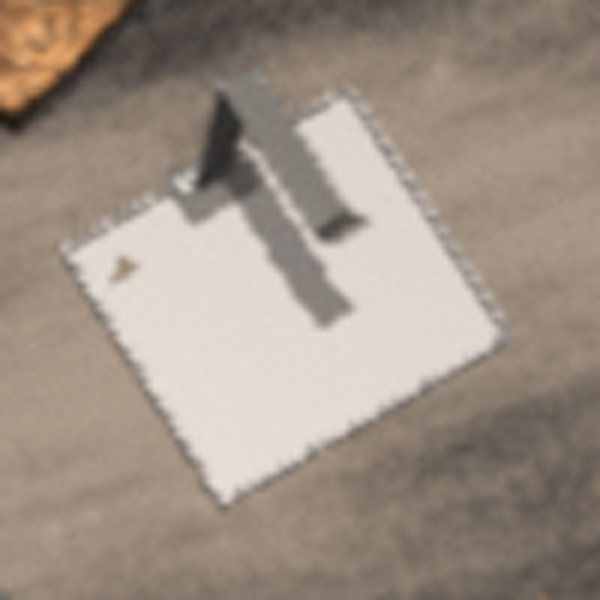

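The fourth tray corner reads (503,338) in this crop, and the poses agree with the given sizes. Next I refit the stand and check IK along the whole path.

```bash
cat >> h.py <<'E'
def down(phi):
    x=np.array([np.cos(phi),np.sin(phi),0]);z=np.array([0,0,-1.]);M=np.c_[x,np.cross(z,x),z]
    q=R.from_matrix(M).as_quat(); return np.array([q[3],q[0],q[1],q[2]])
def loc(pose,p):
    c,s=np.cos(pose[2]),np.sin(pose[2]); return np.array([pose[0]+c*p[0]-s*p[1],pose[1]+s*p[0]+c*p[1],p[2]])
E
python3 - <<'E'
from h import *
from station import solve_ik
b=lambda p:crop(p,340,170,6)
p,r=fit([("top",[[90,100,16],[90,-100,16],[-90,-100,16],[-90,100,16]],b([(68,250),(345,93),(503,338),(222,503)])),("top",[[-23,12,213],[-23,-12,213]],b([(317,236),(364,218)]))],[529,-246,.2]); print("stand",p,r.round(1).tolist())
S=p;B=[550.3,223.3,-.05];C=[543.6,228.8,-.043]
for k in(0,np.pi,-np.pi):
    for P,ph in((loc(B,[0,36,340]),B[2]),(loc(B,[0,36,257]),B[2]),(loc(B,[-100,36,340]),B[2]),(loc(S,[-110,36,330]),S[2]),(loc(S,[-110,36,238]),S[2]),(loc(S,[10,36,193]),S[2]),(loc(C,[-130,0,200]),C[2]),(loc(C,[-130,0,118]),C[2]),(loc(C,[88-109,0,308]),C[2])):
        q=solve_ik(P,down(ph+k)); print(k,P.round(0),None if q is None else np.round(q,2))
E
```

```text
stand [ 5.29685093e+02 -2.45948977e+02  2.06443023e-01] [[-1.8, -0.1], [0.5, -1.1], [1.4, 0.2], [-0.7, 0.9], [1.0, 0.3], [-0.5, -0.4]]
0 [552. 259. 340.] [0.44 0.32 0.41 1.66 0.   2.06]
0 [552. 259. 257.] [0.44 0.29 0.18 1.46 0.   2.06]
0 [452. 264. 340.] [0.53 0.14 0.18 1.61 0.   2.15]
0 [ 415. -233.  330.] [-0.51  0.05  0.05  1.58  0.    0.85]
0 [ 415. -233.  238.] [-0.51  0.03 -0.16  1.37  0.    0.85]
0 [ 532. -209.  193.] [-0.37  0.22 -0.05  1.3   0.    0.99]
0 [414. 234. 200.] [ 0.52  0.04 -0.24  1.29  0.    2.13]
0 [414. 234. 118.] [ 0.52  0.07 -0.39  1.11  0.    2.13]
0 [523. 230. 308.] [0.41 0.22 0.21 1.56 0.   2.03]
3.141592653589793 [552. 259. 340.] [ 0.44  0.32  0.41  1.66  0.   -1.08]
3.141592653589793 [552. 259. 257.] [ 0.44  0.29  0.18  1.46  0.   -1.08]
3.141592653589793 [452. 264. 340.] [ 0.53  0.14  0.18  1.61  0.   -0.99]
3.141592653589793 [ 415. -233.  330.] [-0.51  0.05  0.05  1.58  0.   -2.29]
3.141592653589793 [ 415. -233.  238.] [-0.51  0.03 -0.16  1.37  0.   -2.29]
3.141592653589793 [ 532. -209.  193.] [-0.37  0.22 -0.05  1.3   0.   -2.15]
3.141592653589793 [4
[... 173 characters left out ...]
  0.21  1.56  0.   -1.11]
-3.141592653589793 [552. 259. 340.] [ 0.44  0.32  0.41  1.66  0.   -1.08]
-3.141592653589793 [552. 259. 257.] [ 0.44  0.29  0.18  1.46  0.   -1.08]
-3.141592653589793 [452. 264. 340.] [ 0.53  0.14  0.18  1.61  0.   -0.99]
-3.141592653589793 [ 415. -233.  330.] [-0.51  0.05  0.05  1.58  0.   -2.29]
-3.141592653589793 [ 415. -233.  238.] [-0.51  0.03 -0.16  1.37  0.   -2.29]
-3.141592653589793 [ 532. -209.  193.] [-0.37  0.22 -0.05  1.3   0.   -2.15]
-3.141592653589793 [414. 234. 200.] [ 0.52  0.04 -0.24  1.29  0.   -1.01]
-3.141592653589793 [414. 234. 118.] [ 0.52  0.07 -0.39  1.11  0.   -1.01]
-3.141592653589793 [523. 230. 308.] [ 0.41  0.22  0.21  1.56  0.   -1.11]
```

```bash
cat >> h.py <<'E'
S=np.array([529.2,-246.4,.207]);B=np.array([550.3,223.3,-.05]);C=np.array([543.6,228.8,-.043])
E
python3 - <<'E'
from h import *
from station import manip,fingers,cams
manip.move_l([126.7,-509.4,345],rate=200)
manip.move_to(loc(B,[0,36,345]),down(B[2]))
for n in("scene","top"): cv2.imwrite(f"pics/{n}1.png",cams.snapshot(n)["image"])
s=manip.state();print(s["time_s"],s["position"],s["contact_force"])
a=cv2.imread("pics/scene1.png");b=cv2.imread("pics/top1.png")
cv2.imwrite("pics/m1.png",np.hstack([cv2.resize(a[100:350,100:400],(400,333)),cv2.resize(b[175:300,190:340],(400,333))]))
cv2.imwrite("pics/m2.png",cv2.resize(a[180:380,200:460],None,fx=3,fy=3))
E
```

```text
3.9083 [552.36849141 258.55700502 345.08983632] [-0.2348485   0.20199082 -0.40130739]
```

View pics/scene1.png

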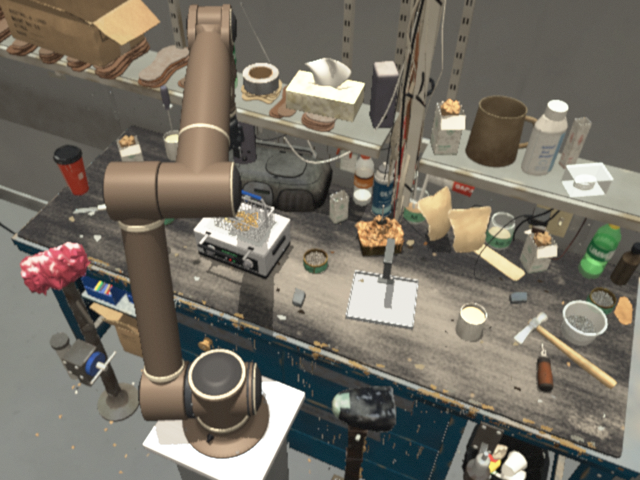

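View pics/m1.png

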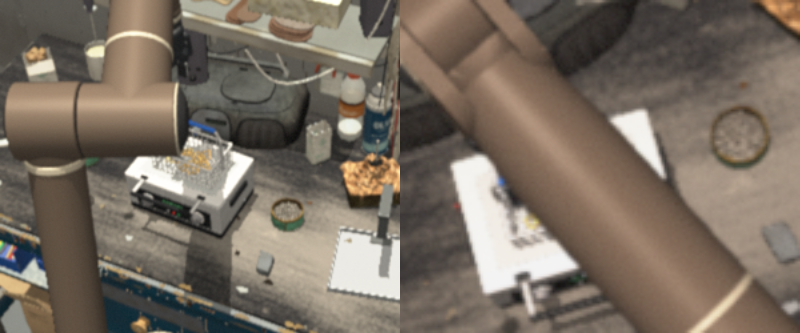

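The scene view now shows the cleaner, the stand and part of the basket. I'll project the fitted models into it as a cross-check.

Run:
```python
from h import *
a=cv2.imread("pics/scene1.png")
def sub(k,u0,v0,w,h,pts,fn):
    c=cv2.resize(a[v0:v0+h,u0:u0+w],None,fx=k,fy=k,interpolation=cv2.INTER_CUBIC)
    for P,col in pts:
        for u,v in proj("scene",P): cv2.circle(c,(int((u-u0+.5)*k),int((v-v0+.5)*k)),3,col,1)
    cv2.imwrite(fn,c); return c
g=lambda O,L:np.array([loc(O,l) for l in L])
y=(0,255,0);r=(0,0,255)
c1=sub(5,340,225,80,110,[(g(S,[[90,100,16],[90,-100,16],[-90,-100,16],[-90,100,16]]),y),(g(S,[[-23,12,213],[-23,-12,213],[-10,12,190],[-10,-12,190],[86,12,190],[86,-12,190]]),r)],"pics/s1.png")
c2=sub(4,190,180,110,100,[(g(C,[[85,125,124],[85,-125,124],[-85,-125,124],[-85,125,124],[-130,75,120],[-130,-75,120]]),y),(g(B,[[0,0,259],[0,-64,259],[0,64,259]]),r)],"pics/s2.png")
h=max(c1.shape[0],c2.shape[0]);z=lambda c:cv2.copyMakeBorder(c,0,h-c.shape[0],0,0,0)
o=np.hstack([z(c1),z(c2)]);print(o.shape);cv2.imwrite("pics/s3.png",cv2.resize(o,(800,int(o.shape[0]*800/o.shape[1]))))
```

```text
(550, 840, 3)
```

View pics/s3.png

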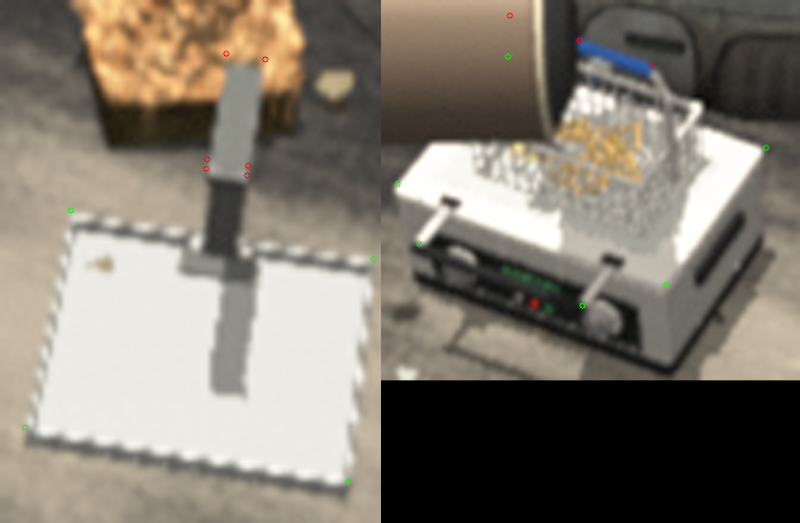

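Scene and top agree to about 1 px: the handle's right end, the lid corners and the bar ends all fit, and the stand is within about 3 mm. I'll grasp the handle now.

Run:
```python
from h import *
from station import manip,fingers,cams
fingers.set_gripper(50)
print(manip.move_l(loc(B,[0,36,257]),rate=60,until_force=6))
print(manip.state()["position"])
fingers.set_gripper(0,squeeze=70)
s=manip.state();print(s["gripper_width"],s["position"],s["contact_force"])
manip.move_l(loc(B,[0,36,275]),rate=40)
manip.sleep(.3)
s=manip.state();print(s["time_s"],s["gripper_width"],s["position"],s["contact_force"],s["wrist_torque"])
cv2.imwrite("pics/g1.png",cv2.resize(cams.snapshot("scene")["image"][150:300,150:350],None,fx=4,fy=4))
```

```text
False
[552.27425077 259.3284997  257.4463422 ]
7.625455615259797 [551.88653489 259.31421748 257.28030463] [-1.88545766  1.04013317  2.34642535]
7.3333 7.65166904792327 [552.02021065 259.20941574 274.78423097] [ 0.20222056  0.90174537 -3.22413694] [ 0.14992353 -0.04342017 -0.01511754]
```

View pics/g1.png

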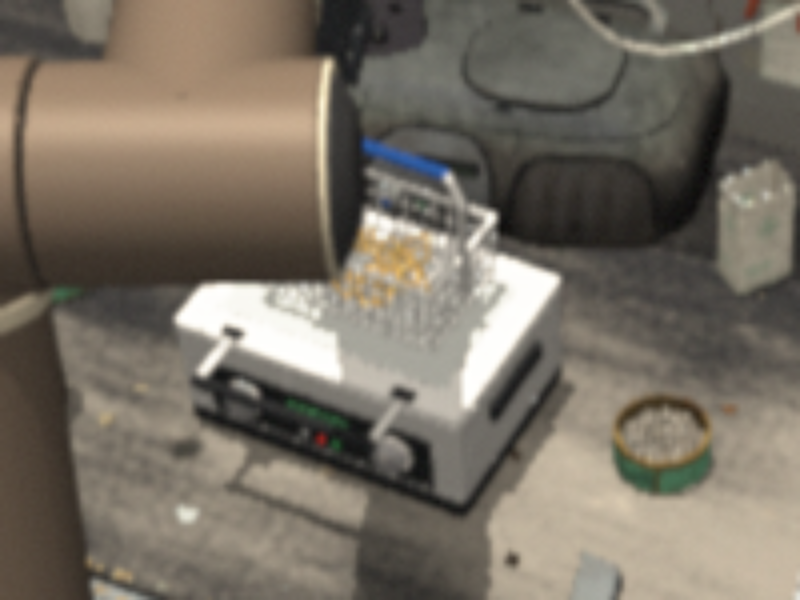

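The basket has come up clear of the lid, with the handle's right end at (447,175) in the crop. I'll carry it to the front of the hook.

Run:
```python
from h import *
from station import manip,fingers,cams
manip.move_l(loc(B,[0,36,340]),rate=100)
manip.move_l([450,60,340],rate=150)
manip.move_l(loc(S,[-115,36,330]),down(S[2]),rate=150)
manip.move_l(loc(S,[-115,36,237]),rate=100)
manip.sleep(.5)
s=manip.state();print(s["time_s"],s["gripper_width"],s["position"],s["contact_force"],s["wrist_torque"])
cv2.imwrite("pics/p1.png",cv2.resize(cams.snapshot("scene")["image"][180:360,290:480],None,fx=4,fy=3.3))
cv2.imwrite("pics/p2.png",cv2.resize(cams.snapshot("top")["image"][160:290,330:480],None,fx=4,fy=4))
```

```text
13.5417 7.736802101170541 [ 409.27796067 -234.83096835  237.06122277] [ 0.45061321  0.2250011  -3.11189641] [ 0.11064461  0.03157527 -0.02205345]
```

View pics/p1.png

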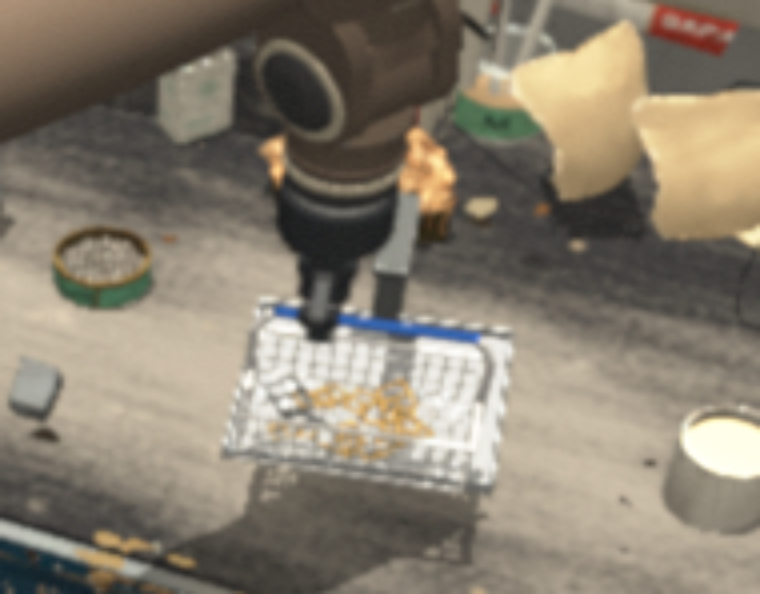

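View pics/p2.png

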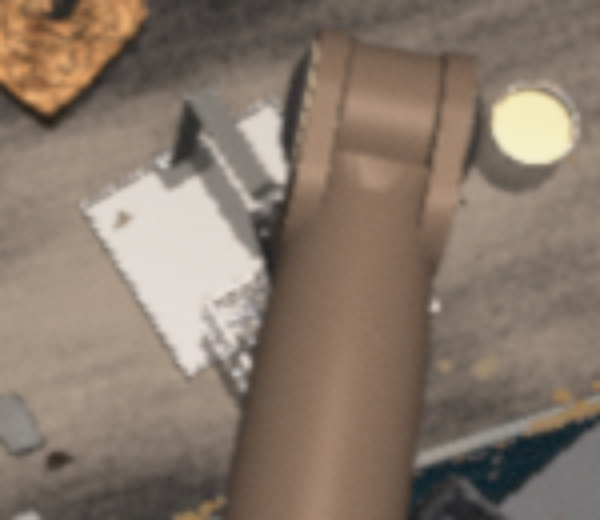

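Run:
```python
from h import *
g=lambda L:np.array([loc(S,l) for l in L])
print("pred",proj("scene",g([[-115,64,239],[-115,-64,239],[-115,0,239]])).round(1).tolist(),"meas [358.7,274.5],[410,282.4]")
# solve: y shift and roll
def f(p):
    yy,t=p
    return (proj("scene",g([[-115,36+(a-36+yy)*np.cos(t),239+(a-36+yy)*np.sin(t)] for a in(64,-64)]))-np.array([[358.7,274.5],[410,282.4]])).ravel()
r=least_squares(f,[0,0]);print(r.x,r.fun)
```

```text
pred [[359.9, 273.9], [408.1, 281.6], [383.9, 277.7]] meas [358.7,274.5],[410,282.4]
[-1.23307101  0.00992265] [ 1.66901334 -0.57228759 -1.46174097 -0.48950587]
```

The handle mid is within about 1 mm of prediction and the tilt is about 0.01 rad. I'll thread it over the hook and lower it.

Run:
```python
from h import *
from station import manip,fingers,cams
print(manip.move_l(loc(S,[10,36,237]),rate=80,until_force=6))
s=manip.state();print(s["position"],s["contact_force"])
print(manip.move_l(loc(S,[10,36,205]),rate=60,until_force=6))
print(manip.move_l(loc(S,[10,36,188]),rate=20,until_force=3))
manip.sleep(.2)
s=manip.state();print(s["time_s"],s["gripper_width"],s["position"],s["contact_force"],s["wrist_torque"])
cv2.imwrite("pics/q1.png",cv2.resize(cams.snapshot("scene")["image"][180:360,290:480],None,fx=4,fy=3.3))
```

```text
False
[ 531.22749418 -209.21678633  237.0503048 ] [ 0.07312622  1.0897667  -4.18306429]
False
True
16.875 7.5714815619829885 [ 531.40754708 -208.99074847  191.64630836] [2.29087373 0.18709085 2.98414263] [-0.17717492 -0.31400803  0.08975177]
```

View pics/q1.png

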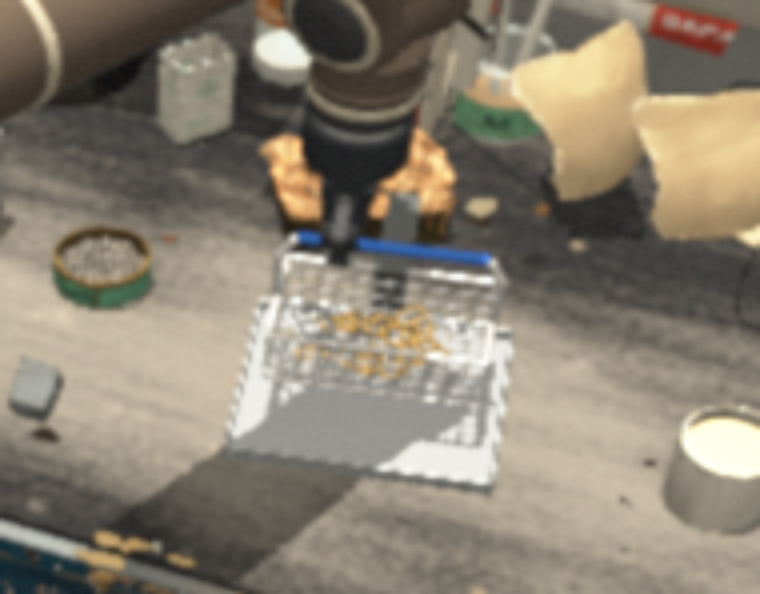

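Run:
```python
from h import *
from station import cams,manip
a=cams.snapshot("scene")["image"];cv2.imwrite("pics/r0.png",a)
u0,v0,k=350,220,8
g=lambda L:np.array([loc(S,l) for l in L])
o=[]
for d in(0,1):
    c=cv2.resize((a if d else cv2.imread("pics/scene1.png"))[v0:v0+70,u0:u0+50],None,fx=k,fy=k,interpolation=cv2.INTER_CUBIC)
    for L,col in(([[-23,12,213],[-23,-12,213]],(0,0,255)),([[-10,12,190],[-10,-12,190]],(0,255,255)),([[-23,12,185],[-23,-12,185]],(255,0,255)),([[10,0,194]],(0,255,0)),([[10,64,194],[10,-64,194]],(0,255,0)),([[75,12,190],[75,-12,190]],(255,255,0))):
        for u,v in proj("scene",g(L)): cv2.circle(c,(int((u-u0+.5)*k),int((v-v0+.5)*k)),3,col,1)
    o.append(c)
cv2.imwrite("pics/r1.png",np.hstack(o))
```

```text
(no output)
```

View pics/r1.png

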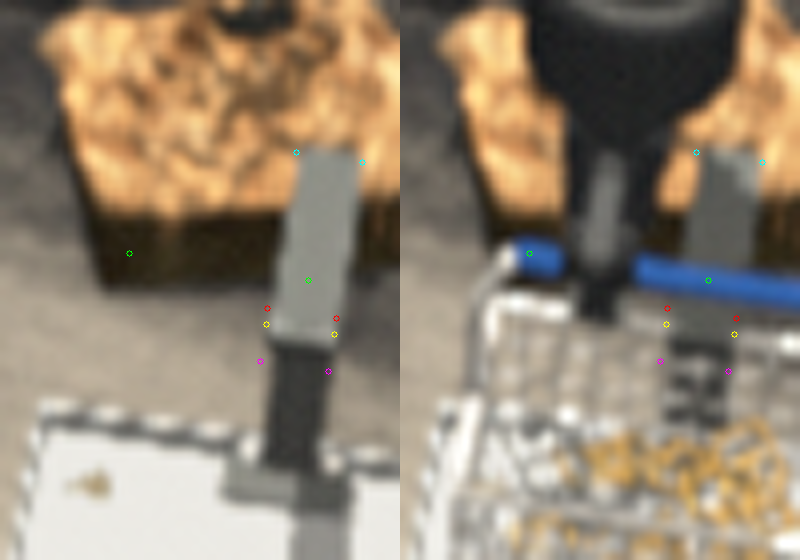

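The bar lies on the arm behind the upturned end, in the crop at (708,278) with the end's top edge at about y=315. It is within about 3 mm of the arm's centre, so I'll release it and rise.

Run:
```python
from h import *
from station import manip,fingers,cams
fingers.set_gripper(40)
manip.sleep(.3)
p=manip.state()["position"]
print(manip.move_l([p[0],p[1],330],rate=80,until_force=6))
manip.sleep(.5)
s=manip.state();print(s["time_s"],s["position"],s["contact_force"])
manip.move_to([400,50,330],down(C[2]))
cv2.imwrite("pics/t1.png",cv2.resize(cams.snapshot("scene")["image"][200:340,310:470],None,fx=5,fy=4.2))
cv2.imwrite("pics/t2.png",cv2.resize(cams.snapshot("top")["image"][165:265,335:455],None,fx=6,fy=6))
```

```text
False
20.075 [ 530.83902694 -208.71618674  330.0015539 ] [0.05196396 0.47248492 0.39107653]
```

View pics/t1.png

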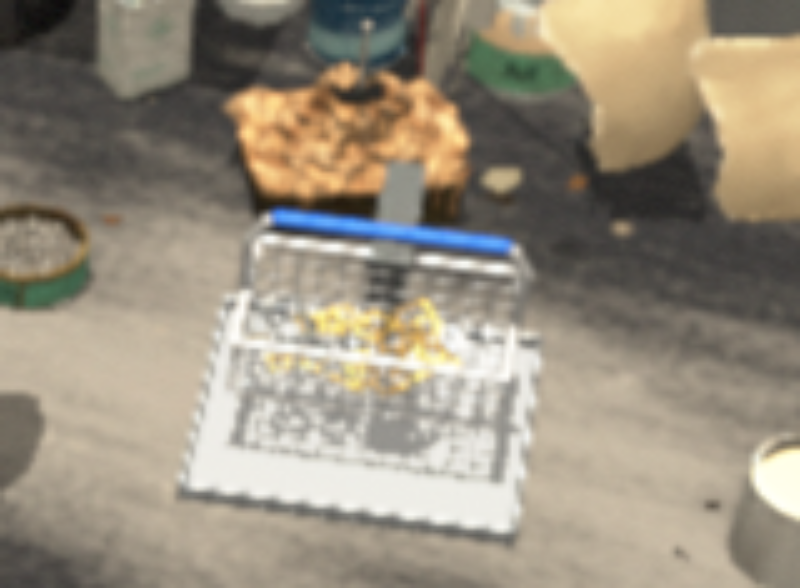

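View pics/t2.png

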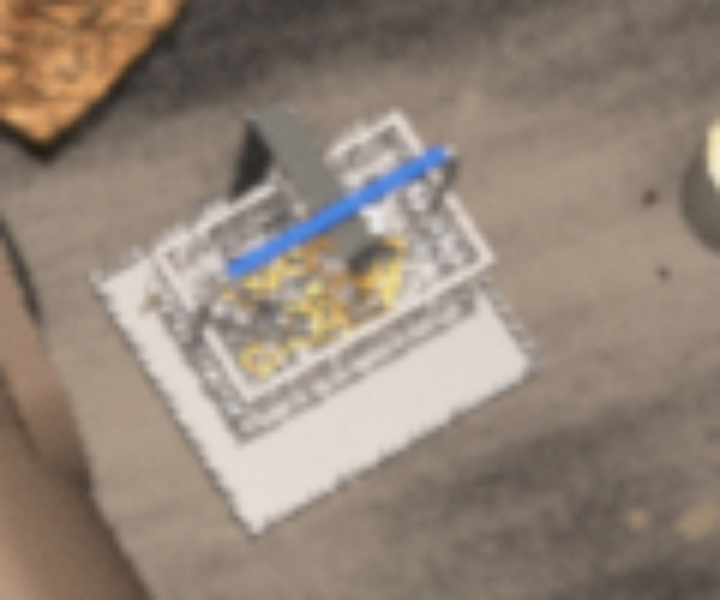

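The basket hangs level. In the top crop the handle mid is at (340,213), right where the arm crosses it. Next is the lid bar.

Run:
```python
from h import *
from station import manip,fingers,cams
bar=loc(C,[-130,0,118])
manip.move_to([bar[0],bar[1],260],down(C[2]))
fingers.set_gripper(32)
print(manip.move_l(bar,rate=60,until_force=5))
s=manip.state();print(bar,s["position"],s["contact_force"])
fingers.set_gripper(0,squeeze=40)
s=manip.state();print(s["time_s"],s["gripper_width"],s["position"],s["contact_force"])
cv2.imwrite("pics/u1.png",cv2.resize(cams.snapshot("scene")["image"][150:300,150:350],None,fx=4,fy=4))
cv2.imwrite("pics/u2.png",cv2.resize(cams.snapshot("top")["image"][205:305,195:315],None,fx=5,fy=5))
```

```text
False
[413.72016648 234.38827751 118.        ] [413.85227942 234.46558707 118.2152367 ] [-0.19075139  0.46770243 -0.91835173]
25.1917 9.327030345049199 [411.65550242 234.53239537 118.12305646] [-7.91938463  0.6007259   5.79638817]
```

View pics/u1.png

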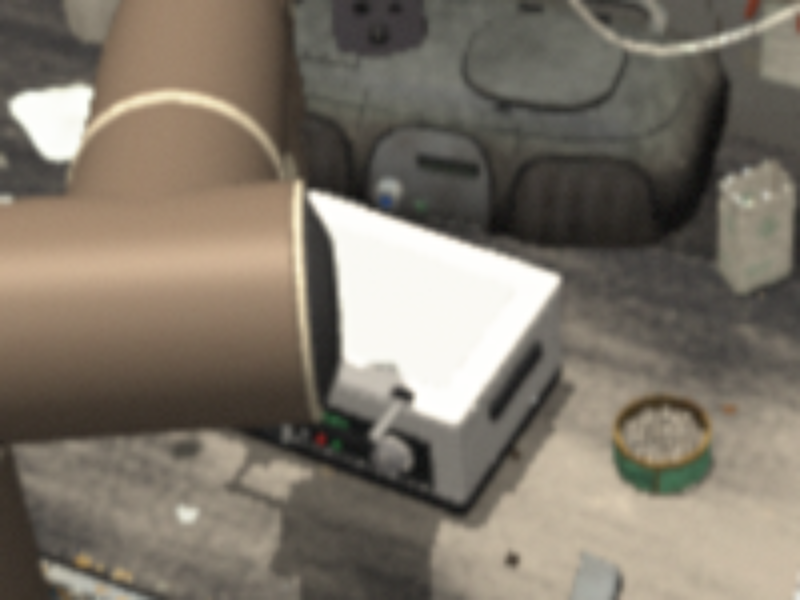

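View pics/u2.png

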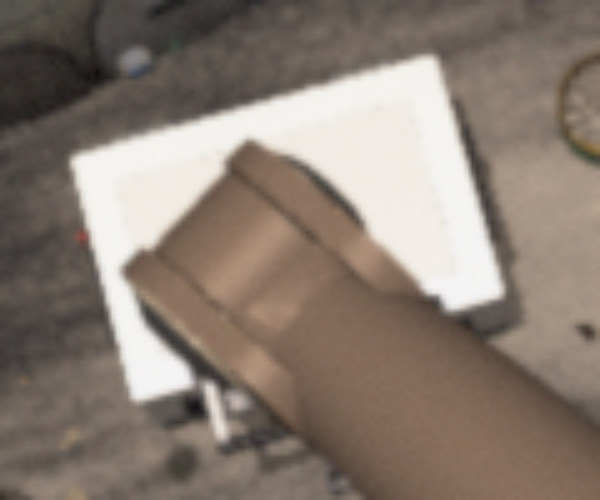

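The bar is gripped (width 9.3 mm on an 11 mm bar), and the side force shows it sits about 2 mm nearer the robot. I'll arc the lid up in steps and watch the force.

```bash
cat > arc.py <<'E'
from h import *
from station import manip,fingers,cams
bx,by=411.0,234.4
u=np.array([np.cos(C[2]),np.sin(C[2])])
def P(th,bias=0,r=218.0):
    d=r*(1-np.cos(th))
    return np.array([bx+u[0]*d,by+u[1]*d,118.2+r*np.sin(th)])
def go(a,b,n):
    for th in np.linspace(a,b,n+1)[1:]:
        manip.move_l(P(th),rate=50)
        s=manip.state(); print(round(np.degrees(th),1),s["position"].round(1),s["contact_force"].round(1),round(s["gripper_width"],1),flush=True)
        if np.linalg.norm(s["contact_force"])>35: print("STOP");break
E
python3 - <<'E'
from arc import *
go(0,np.radians(16),4)
print(manip.state()["time_s"])
cv2.imwrite("pics/v1.png",cv2.resize(cams.snapshot("scene")["image"][150:300,150:350],None,fx=4,fy=4))
E
```

```text
4.0 [412.1 234.5 133.8] [ 2.8  0.4 -3.3] 9.4
8.0 [413.7 234.4 148.5] [ 4.6  1.4 -3.8] 9.4
12.0 [416.2 234.3 163.2] [ 5.7  1.6 -4.7] 9.5
16.0 [419.7 234.2 177.7] [ 5.7  2.3 -5.3] 9.5
27.125
```

View pics/v1.png

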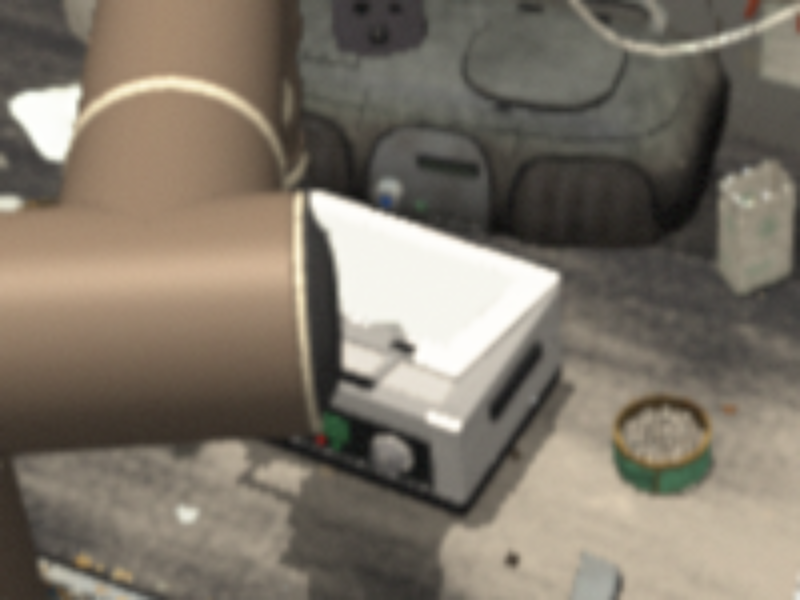

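The lid is rising with its corner at about (440,375), and the forces are small (6–8 N). I'll continue to 60°.

Run:
```python
from arc import *
go(np.radians(16),np.radians(60),11)
manip.sleep(.5)
s=manip.state();print(s["time_s"],s["position"],s["contact_force"])
for n in("scene","top"): cv2.imwrite(f"pics/w_{n}.png",cams.snapshot(n)["image"])
```

```text
20.0 [424.1 234.1 191.9] [ 4.7  3.  -4.7] 9.3
24.0 [429.6 233.9 206.2] [ 4.3  4.1 -3.9] 9.2
28.0 [436.  233.6 220. ] [ 2.2  4.9 -3.2] 9.1
32.0 [443.2 233.4 233.1] [-1.   6.2 -3. ] 9.1
36.0 [451.4 233.1 245.9] [-3.   5.7 -0.7] 9.3
40.0 [460.3 232.8 258. ] [-5.   5.4 -0.1] 9.6
44.0 [470.  232.5 269.4] [-5.7  6.   3.1] 9.2
48.0 [480.8 232.1 280.6] [-7.5  6.2  4.5] 9.6
52.0 [492.3 231.7 291. ] [-9.3  7.   8.9] 9.1
56.0 [504.4 231.4 300.3] [-9.5  6.5  9.4] 9.3
60.0 [517.7 230.8 308.8] [-8.9  6.9 11.1] 9.6
32.7167 [517.51868662 230.8051277  308.72347688] [-8.37904384  5.43273587 10.43203351]
```

View pics/w_scene.png

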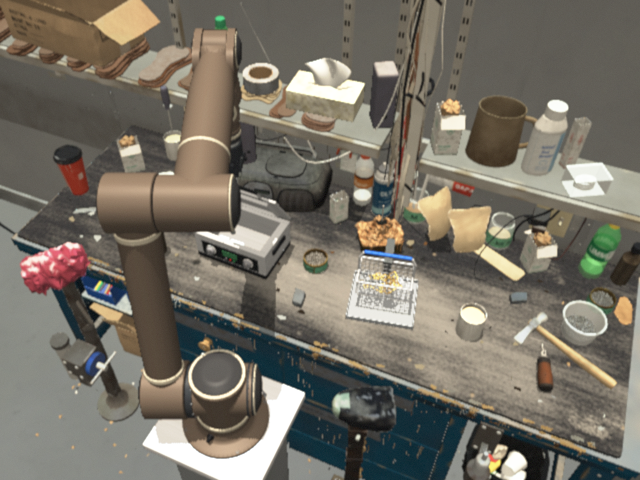

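View pics/w_top.png

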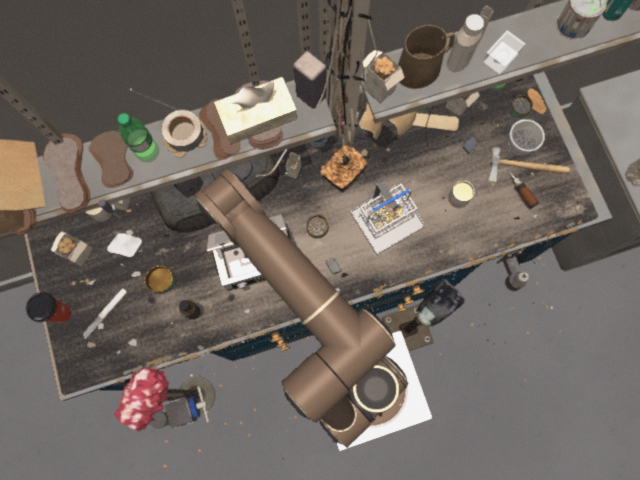

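Tool position gives about 60° (59.4° from x, 60.9° from z). The basket is still hanging level. I'll check the lid angle against a projected model.

Run:
```python
from h import *
o=[]
for n,u0,v0 in(("scene",185,150),("top",195,190)):
    a=cv2.imread(f"pics/w_{n}.png");k=4
    c=cv2.resize(a[v0:v0+130,u0:u0+120] if n=="scene" else a[v0:v0+100,u0:u0+100],None,fx=k,fy=k,interpolation=cv2.INTER_CUBIC)
    for t,col in((53,(0,255,255)),(60,(0,255,0)),(67,(0,0,255))):
        t=np.radians(t)
        for y in(125,-125):
            for rr in(173,):
              P=loc(C,[88-rr*np.cos(t)+5*np.sin(t)*0,y,119+rr*np.sin(t)]);u,v=proj(n,P)[0];cv2.circle(c,(int((u-u0+.5)*k),int((v-v0+.5)*k)),3,col,1)
    o.append(cv2.copyMakeBorder(c,0,520-c.shape[0],0,0,cv2.BORDER_CONSTANT))
w=np.hstack(o);w=cv2.resize(w,(800,int(w.shape[0]*800/w.shape[1])));cv2.imwrite("pics/x1.png",w)
```

```text
(no output)
```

View pics/x1.png

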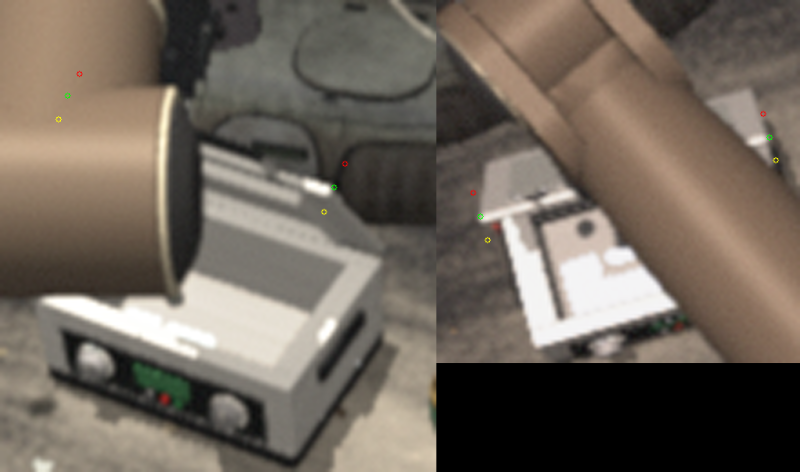

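In both views the lid's corners, at (333,187) in scene and (483,217) in top, sit on the green 60° markers. I'm handing in.

Run:
```python
from station import manip
s=manip.state();print(s["time_s"],s["position"],s["contact_force"],abs(s["joint_vel"]).max(),s["gripper_width"])
print(manip.close_job())
```

```text
32.8167 [517.55456392 230.80634141 308.74829311] [-7.92930115  6.06719212 10.03212381] 0.0023132748143898643 9.396856421296755
the job is handed in; nothing more can be done
None
```

I hung the basket on the hook arm and let go of it. I then raised the lid by its black bar and handed the job in at 32.8 s, still gripping the bar with the lid at about 60°. `close_job()` gives no verdict, so I don't know the result.

- **Basket:** the last close-up views showed it level, with the middle of its handle within about 3 mm of the arm's centre line and just behind the upturned end. The pictures with the lid open showed it still hanging there.
- **Lid:** tool position gave 59.4° from x and 60.9° from z. In both camera views the lid corners fell on the projected 60° position. The arm was still, with a steady pull of about 14 N on the tool, probably because the arc I followed was a few mm off the true one.
- **Bystanders:** I didn't re-measure them. The arm met no unexpected force while moving, and in the last top view they looked to be where they started.
- **Disagreement:** the scene and top cameras differed by about 3 mm on the stand's position, well inside the tolerances.

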